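Fold out the board rest and lay the amplifier modules on it

ROBOT

A 6-joint arm with a two-finger parallel gripper is mounted at the origin on the work surface. World frame = base frame: x ahead of the robot, y to its left, z up, the work surface at z = 0. Lengths are in m, angles in rad, forces in N, time in s.
With the tool pointing down it reaches from about 0.4 to 0.825 m from the base axis. Payload 7 kg.
Tool frame: the origin (TCP) lies midway between the tips of the shut fingers; the grasp point (between the pads) lies 19 mm behind it; z points along the fingers, y is the line along which they close (so a half turn about z gives the same grasp; the last joint's range is limited). The gripper opens to 88 mm and grips with 3 to 60 N. Pads are 19 mm wide; open, the fingers measure 130 mm over their backs; the gripper's body (78 mm by 193 mm) begins 47 mm behind the grasp point.
Start: joints at [-0.869, 0.359, 0.012, 0, -1.224, -0.288], TCP at [0.271, -0.618, 0.227] pointing down, gripper open.
Joint ranges: [-3.07, 3.07], [-1.43, 2.12], [-1.02, 1.25], [-3.03, 1.67], [-3.05, -0], [-3.03, 3.03]. Speed limits (rad/s): [2.39, 2.39, 3.01, 3.14, 3.14, 3.14].

INTERFACE

Orientations are given as [roll, pitch, yaw] about the fixed x, y, z axes, in that order (R = Rz(yaw) Ry(pitch) Rx(roll)).
In Python, from station import telemetry, eyes, ticket, recognise, trace gives the robot as it stands. The module is installed in compiled form; this text tells all that it offers.
- The arm moves only by the tool servo_tool, never from a script. Its argument "series" is a list that holds one entry, the list of rows, each a list of 4 numbers: the shift along the tool's x, y, z in mm, then the turn about the tool's z in rad. In form: [[[x, y, z, roll], ...]]. A call has exactly 10 rows; each row shifts and turns the commanded pose from where the row before left it, along the tool's axes as they then stand; what a row does not reach is not made up. A row lasts 1/12 s, in which the tool goes at most 41.7 mm and 7.16 degrees, less where a joint would pass 70% of its speed; a pose out of reach is approached as far as the arm can. A call is refused whole if a number of a shift passes 41.7 or a number of a turn 0.125, either way. A call with a gripper value outside its range is refused whole. "claw" is the gripper's target within -1 to 1 (shut at 1, half-way at 0, fully open at -1), set as the call begins (left out, the last holds). The fingers move at their own pace and stop on an object; "grip_force" is the grip in N (left out, the last holds). Time passes only in rows, so rows that do not move let the fingers close, or fill a call up. It gives the time, the measured TCP pose, the force, the opening and the grip force at its end, in the units of the state.
- telemetry.get_state(): the state, without advancing time (a new reading comes with each control period).
- eyes.grab_frame(name): name is "scene" or "top" or "wrist"; returns the picture (384x512x3 uint8, red, green, blue); there is no depth.
- eyes.calibration(name): a dict with "mtx" (3x3 intrinsics, pixels), "rvec" (rotation vector, rad) and "tvec" (3), from world to camera coordinates, as OpenCV has them. Camera axes: x right, y down, z forward; pixel columns grow to the right and rows downward; lengths in m; the calibration is good to about 2 mm. A picture is of the moment at which its call begins: read the wrist's pose just before it. calibration takes no time and is no camera call; for the wrist camera it gives the pose at the moment of the call.
- ticket.job_done(): hands the job in; it is judged then, once.
Trained networks look in the newest picture that a camera, given by its name, has taken for a name from the list of things; names that differ only in an ending like _2 or _b are one class to them, and where a whole thing is asked for, a point or a joint stands for the part that bears it (a point fixed in the world has none). Each returns a list of dicts, best first, with "conf" (0 to 1); they miss things now and then, are a little off and sometimes report something else, mostly with a low value. They report only what shows in the picture. A call takes as long as a camera call. They do not tell look-alikes from the thing itself.
- recognise(camera, name): "position" ([x, y, z] in m, in world coordinates, good to about 4 mm: the middle of the surface that is visible of it).
- trace(camera, name): "mask" (384x512 bool, what is visible of it).
The state is a dict: "t": time; "q": joint angles; "qd": joint speeds; "joint_efforts": joint torques, N m; "eef_pos": TCP position; "ee_rot": TCP orientation; "force": force on the tool from outside, world axes, zero at the start; "moment": the same for the moment, N m; "width": finger opening in m; "gripper_force": force on a finger pad.
Only numpy, scipy, OpenCV 4.12 (cv2) and the standard library are available. Lean on these libraries where they do the work, as an engineer would, in place of code of your own. Each camera call takes 0.05 s, during which the arm holds its last target. There are 200 camera calls.

TASK

Fold out the board rest and load it. First stand all the cans, bottles and jars that are in front of it upright on the black rubber mat; then swing out both arms of the rest, the front one first, until each snaps fully home against its stop; then lay every amplifier module flat across both arms, side by side, heatsink up and centred between the arms. Leave everything else on the bench where it is.

Things in the scene. Friction and masses are not known exactly. Their poses are not given: they have to be found in the camera images.
- rest: Board rest: aluminium rail 110 (x) by 320 (y) by 45 mm high, fixed to the bench, with two arms folded on top, one in front of the other, that swing out to its -x (towards the robot) until they stand parallel, 230 mm apart, at y = -115 (front arm) and 115 mm (rear). The front arm must come out first. Origin: centre of the underside; x square to the rail, away from the robot; z up.
- place1 (a point): Point of the rest midway between the swung-out arms, level with the bars' tops (65 mm above the bench), 57 mm in front of the rest's origin: where the middle of one board's underside can lie (its length across the arms).
- place2 (a point): The same for a second board, 125 mm in front of the rest's origin. The arms' upturned ends are then 45 mm farther out.
- front_arm (a joint): Front arm's swing angle (rad): 0 folded along the rail (pointing to the rest's +y; anticlockwise from above as it opens), 1.571 straight out to the rest's -x on its end stop. Starts nearly folded. From about 0.9 rad the bar rides over a sprung round button in the rail (3 to 4 N at the end post); past about 1.47 rad the button pops up behind it, snaps it home and holds it. Let go of earlier, it is not seated.
- front_arm_end (a point): Front arm's upturned end: an upright round red-sleeved post, 16 mm diameter, top 115 mm above the bench. This point is on its axis, 95 mm above the bench, 165 mm from the hinge axis. The arm's bar is yellow, 12 mm wide, 18 mm deep, its top 65 mm above the bench.
- front_arm_hinge (a point): Point on the vertical hinge axis of the front arm, 65 mm above the bench.
- rear_arm (a joint): Rear arm's swing angle (rad): 0 folded along the rail (pointing to the rest's -y; clockwise from above as it opens), 1.571 straight out to the rest's -x on its end stop. Starts nearly folded. From about 0.9 rad the bar rides over a sprung round button in the rail (3 to 4 N at the end post); past about 1.47 rad the button pops up behind it, snaps it home and holds it. Let go of earlier, it is not seated.
- rear_arm_end (a point): Rear arm's upturned end: an upright round red-sleeved post, 16 mm diameter, top 115 mm above the bench. This point is on its axis, 95 mm above the bench, 205 mm from the hinge axis. The arm's bar is yellow, 12 mm wide, 18 mm deep, its top 65 mm above the bench.
- rear_arm_hinge (a point): Point on the vertical hinge axis of the rear arm, 65 mm above the bench.
- mat: Black ribbed rubber mat, 230 x 230 x 4 mm, fixed to the bench; origin at the centre of its underside. It lies to the robot's left or right.
- pad: Brown leather pad, 270 (x) by 300 (y) by 3 mm, fixed; origin at the centre of its underside. On the other side from the rubber mat. The modules start on it.
- spray_can: Contact-cleaner spray can, yellow and blue with a red cap (40 mm wide, above 89 mm), standing upright, diameter 54 mm, height 115 mm, origin at the centre of its underside, z up its axis. Starts standing in front of the board rest, in the way of the arms. May be absent (then its state is None).
- solvent_bottle: Amber solvent bottle with a paper label and a black cap (shoulder narrows above 78 mm), standing upright, diameter 58 mm, height 112 mm, origin at the centre of its underside, z up its axis. Starts standing in front of the board rest, in the way of the arms. May be absent (then its state is None).
- screw_jar: White screw jar with a green band and a blue lid, standing upright, diameter 56 mm, height 90 mm, origin at the centre of its underside, z up its axis. Starts standing in front of the board rest, in the way of the arms. May be absent (then its state is None).
- grease_tin: Red grease tin with steel ends and a brass lid, standing upright, diameter 56 mm, height 90 mm, origin at the centre of its underside, z up its axis. Starts standing in front of the board rest, in the way of the arms. May be absent (then its state is None).
- module1: Amplifier module: green board 58 (x) by 270 (y) by 4 mm, black finned heatsink in its middle, 30 (x) by 80 mm (y), top 49 mm above the underside (grip it across the 30 mm); near either end, 95 mm from the middle, a 38 mm high capacitor. Origin at the centre of the underside, z up. About 0.3 kg. Starts flat on the brown pad.
- module2: Amplifier module: green board 58 (x) by 270 (y) by 4 mm, black finned heatsink in its middle, 30 (x) by 80 mm (y), top 49 mm above the underside (grip it across the 30 mm); near either end, 95 mm from the middle, a 38 mm high capacitor. Origin at the centre of the underside, z up. About 0.3 kg. Starts flat on the brown pad.
- screwdriver: Screwdriver with a green handle, lying, 190 mm. Not part of the job: leave it where it lies. Origin at the centre of its underside.
- pliers: Pliers with teal handles, 160 mm. Not part of the job: leave it where it lies. Origin on the underside, near the joint.
- solder_reel: Solder reel, 58 mm diameter, 50 mm high. Not part of the job: leave it where it lies. Origin at the centre of its underside.
- tip_tin: Soldering-tip cleaner tin, 66 mm diameter, 32 mm high. Not part of the job: leave it where it lies. Origin at the centre of its underside.
Not all that is in view belongs to the job. What is shaped like the spray_can but pink or turquoise is not meant.

How it is judged:
On the way, in this order (a step that is already met when the one before it is completed fails the run):
1. every container stands upright on the mat (x of spray_can in the frame of mat between -0.105 and 0.105 m and y of spray_can in the frame of mat between -0.105 and 0.105 m and z of each of spray_can, solvent_bottle, screw_jar, grease_tin in the frame of mat below 0.012 m and angle between each of spray_can, solvent_bottle, screw_jar, grease_tin's own z axis and vertical below 0.15 rad and linear speed of each of spray_can, solvent_bottle, screw_jar, grease_tin below 0.02 m/s and x of solvent_bottle in the frame of mat between -0.105 and 0.105 m and y of solvent_bottle in the frame of mat between -0.105 and 0.105 m and x of screw_jar in the frame of mat between -0.105 and 0.105 m and y of screw_jar in the frame of mat between -0.105 and 0.105 m and x of grease_tin in the frame of mat between -0.105 and 0.105 m and y of grease_tin in the frame of mat between -0.105 and 0.105 m), for 0.2 s.
2. the front arm is swung out and seated in its end detent (value of joint front_arm above 1.52 rad), for 0.2 s.
3. the rear arm is swung out and seated in its end detent (value of joint rear_arm above 1.52 rad), for 0.2 s.
At the end, for the whole second after the job is handed in: Containers upright (0.15 rad) on the mat, centres within 105 mm of its middle both ways; both arms beyond 1.52 rad; every module at rest flat on both arms (underside 60 to 71 mm up, tilt under 0.06 rad), heatsink up, square to them within 0.17 rad, centred within 20 mm (all of step 1 and value of joint each of front_arm, rear_arm above 1.52 rad and x of module1 in the frame of rest between -0.16 and -0.02 m and y of module1 in the frame of rest between -0.02 and 0.02 m and z of module1 in the frame of rest between 0.06 and 0.071 m and angle between each of module1, module2's own z axis and vertical below 0.06 rad and angle between the y axis of each of module1, module2 and the y axis of rest, either way round below 0.17 rad and linear speed of each of module1, module2 below 0.02 m/s and x of module2 in the frame of rest between -0.16 and -0.02 m and y of module2 in the frame of rest between -0.02 and 0.02 m and z of module2 in the frame of rest between 0.06 and 0.071 m); the robot touches nothing.
It fails at once if the multimeter is moved more than 30 mm (distance of multimeter from where it was at the start of the episode above 0.03 m).
It fails at once if the screwdriver is moved more than 30 mm (distance of screwdriver from where it was at the start of the episode above 0.03 m).
It fails at once if the pliers is moved more than 30 mm (distance of pliers from where it was at the start of the episode above 0.03 m).
It fails at once if the solder_reel is moved more than 30 mm (distance of solder_reel from where it was at the start of the episode above 0.03 m).
It fails at once if the tip_tin is moved more than 30 mm (distance of tip_tin from where it was at the start of the episode above 0.03 m).
Of spray_can, solvent_bottle, screw_jar, grease_tin only 3 to 4 are there at a start; the rules pass over those that are not, and their reading is None.
At some moment in a run one of spray_can, solvent_bottle, screw_jar, grease_tin may be knocked a few centimetres aside while the robot is not near it.
Once in a run the grip may slacken for a moment while it holds something.
It also fails if it takes over 210 s, if anything falls off the work surface, if the arm or the gripper's body presses on something with over 40 N, if the wrist force passes 120 N, or if a joint passes its speed limit or range.

## Working session

There is one attempt and no reset: what is moved stays moved. The work goes in short steps, Python scripts to look and compute and a tool call to move; the robot and the scene stay as the last step left them, time stands still between calls to the robot, and variables do not carry over. Pictures are saved under pics/ and viewed, at most 17 in all, crops included, and the job is handed in when it is done.

Besides the shell and the picture viewer there is one more tool, called after ">>>" as name(argument=value, ...) on one line, values as JSON. servo_tool: Moves the arm, as the interface text tells. Its arguments: {"type":"object","properties":{"series":{"type":"array"},"claw":{"type":"number"},"grip_force":{"type":"number"}},"required":["series"]}

```bash
mkdir -p pics; cat > h.py <<'E'
import numpy as np, cv2
from station import telemetry, eyes, ticket, recognise, trace
def save(cam,fn,crop=None,sc=1):
    im=eyes.grab_frame(cam)
    o=im
    if crop: o=im[crop[1]:crop[3],crop[0]:crop[2]]
    if sc!=1: o=cv2.resize(o,None,fx=sc,fy=sc,interpolation=cv2.INTER_CUBIC)
    cv2.imwrite('pics/'+fn,o[:,:,::-1]); return im
def proj(cam,P):
    c=eyes.calibration(cam)
    return cv2.projectPoints(np.float64(P).reshape(-1,3),np.float64(c['rvec']),np.float64(c['tvec']),np.float64(c['mtx']),None)[0][:,0]
def unproj(cam,uv,z,c=None):
    c=c or eyes.calibration(cam)
    R=cv2.Rodrigues(np.float64(c['rvec']))[0];t=np.float64(c['tvec']).ravel()
    o=-R.T@t; out=[]
    for u,v in np.float64(uv).reshape(-1,2):
        d=R.T@np.linalg.inv(np.float64(c['mtx']))@[u,v,1]
        out.append(o+d*(z-o[2])/d[2])
    return np.array(out)
E
python3 - <<'E'
from h import *
np.set_printoptions(precision=4,suppress=True)
s=telemetry.get_state(); print(s)
for cam in('scene','top'):
    save(cam,cam+'0.png')
    for n in ['rest','front_arm_end','front_arm_hinge','rear_arm_end','rear_arm_hinge','mat','pad','spray_can','solvent_bottle','screw_jar','grease_tin','module1','screwdriver','pliers','solder_reel','tip_tin','multimeter']:
        try: r=recognise(cam,n)
        except Exception as e: print(n,e); continue
        print(cam,n,[(round(d['conf'],2),np.round(d['position'],3).tolist(),proj(cam,d['position'])[0].astype(int).tolist()) for d in r[:3]])
E
```

```text
{'t': 0.0, 'q': array([-0.8689,  0.3594,  0.0111, -0.0004, -1.2241, -0.2881]), 'qd': array([-0.0013, -0.0004,  0.0001, -0.0011,  0.0004, -0.0017]), 'joint_efforts': array([  0.0019, -58.2711,  29.3055,   6.9973,   0.0065,  -0.0002]), 'eef_pos': array([ 0.2712, -0.6176,  0.2256]), 'ee_rot': array([ 3.1399, -0.0001, -2.7279]), 'force': array([-0.0005,  0.6108,  1.0947]), 'moment': array([-0.0088, -0.0231,  0.026 ]), 'gripper_force': 0.0, 'width': 0.08755894566095529}
scene rest [(0.75, [0.661, 0.028, 0.05], [258, 242]), (0.44, [0.754, 0.241, 0.052], [337, 277])]
scene front_arm_end [(0.93, [0.653, -0.006, 0.063], [246, 234])]
scene front_arm_hinge [(0.69, [0.652, -0.005, 0.066], [246, 233])]
scene rear_arm_end [(0.58, [0.69, 0.018, 0.063], [251, 244])]
scene rear_arm_hinge [(0.63, [0.688, 0.015, 0.062], [251, 244])]
scene mat [(0.79, [0.513, 0.362, 0.002], [389, 237])]
scene pad [(0.66, [0.495, -0.356, 0.0], [149, 205])]
scene spray_can [(0.93, [0.587, -0.046, 0.083], [237, 212]), (0.61, [0.268, -0.249, 0.065], [203, 154]), (0.6, [0.413, 0.138, 0.069], [313, 189])]
scene solvent_bottle
[... 1636 characters left out ...]
screw_jar [(0.72, [0.682, 0.019, 0.063], [255, 128]), (0.62, [0.556, 0.052, 0.085], [243, 171]), (0.3, [0.643, -0.028, 0.066], [272, 141])]
top grease_tin [(0.91, [0.47, -0.055, 0.09], [283, 202])]
top module1 [(0.75, [0.486, -0.288, 0.005], [362, 196]), (0.74, [0.475, -0.418, 0.004], [406, 199])]
top screwdriver [(0.84, [0.701, 0.343, 0.02], [145, 127])]
top pliers []
top solder_reel [(0.62, [0.731, 0.233, 0.049], [180, 113])]
top tip_tin [(0.72, [0.401, -0.166, 0.031], [322, 226])]
multimeter it knows: front_arm, front_arm end, front_arm hinge, grease_tin, mat, module, pad, place, pliers, rear_arm, rear_arm end, rear_arm hinge, rest, screw_jar, screwdriver, solder_reel, solvent_bottle, spr
```

View pics/scene0.png

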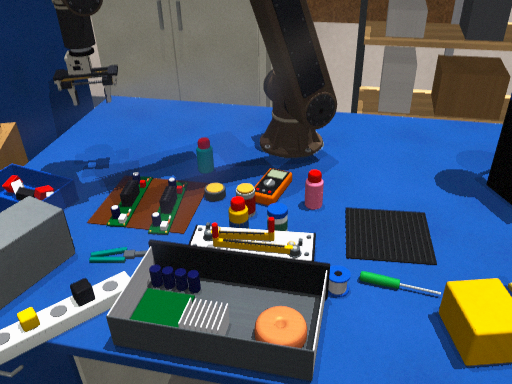

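View pics/top0.png

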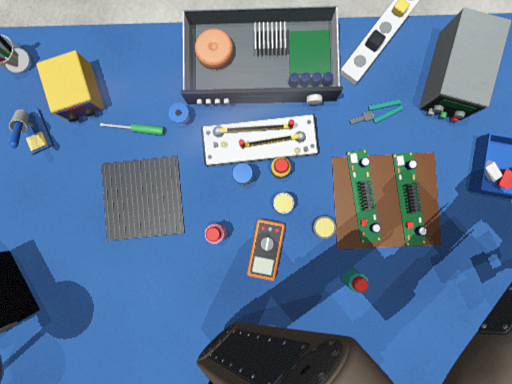

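Candidates by top pixel: 
- The spray can is yellow with a red cap at (281,167). The look-alikes are pink at (215,233) and turquoise at (358,283).
- The jar's blue lid is at (243,173). The look-alike is the solder reel at (179,113).
- The grease tin's brass lid is at (283,202). The look-alike is the tip tin at (324,226), which is low.
- I see no solvent bottle.

The scene view agrees. I'll make a close crop and measure.

```bash
python3 - <<'E'
from h import *
np.set_printoptions(precision=4,suppress=True)
im=save('top','crop0.png',(170,90,450,310),2.8)
hsv=cv2.cvtColor(im,cv2.COLOR_RGB2HSV)
def blob(box,lo,hi,z,n):
    x0,y0,x1,y1=box
    m=cv2.inRange(hsv[y0:y1,x0:x1],lo,hi)
    k,l,st,c=cv2.connectedComponentsWithStats(m)
    i=1+np.argmax(st[1:,4]); uv=c[i]+[x0,y0]
    print(n,uv,st[i],unproj('top',[uv],z)[0])
blob((268,155,296,182),(0,120,60),(8,255,255),.115,'spraycap')
blob((228,158,258,188),(100,100,60),(125,200,255),.09,'jarlid')
blob((270,188,298,216),(15,40,120),(40,255,255),.09,'tinlid')
blob((236,136,248,152),(0,120,60),(8,255,255),.1,'frontpost')
blob((284,118,298,130),(0,120,60),(8,255,255),.1,'rearpost')
c=eyes.calibration('top');R=cv2.Rodrigues(np.float64(c['rvec']))[0];print('cam',-R.T@np.float64(c['tvec']).ravel())
for n,z in(('mat',.004),('pad',.003),('rest',.045)):
    r=trace('top',n)
    for d in r[:1]:
        b=cv2.boxPoints(cv2.minAreaRect(np.argwhere(d['mask'])[:,::-1].astype(np.float32)))
        w=unproj('top',b,z)[:,:2]; print(n,d['conf'],b.astype(int).tolist(),w.mean(0),w.tolist())
for d in trace('top','module1')[:2]:
    b=cv2.minAreaRect(np.argwhere(d['mask'])[:,::-1].astype(np.float32)); bp=cv2.boxPoints(b)
    w=unproj('top',bp,.004)[:,:2]; print('mod',d['conf'],b,w.mean(0),w.tolist())
E
```

```text
spraycap [281.0426 164.8227] [  6   4  15  13 141] [ 0.5699 -0.049   0.115 ]
jarlid [242.5984 174.4749] [  0   3  30  27 737] [0.5484 0.0554 0.09  ]
tinlid [283.4104 202.5498] [  5   6  18  19 251] [ 0.4697 -0.0545  0.09  ]
frontpost [241.2727 142.1818] [ 3  4  6  6 22] [0.6358 0.0573 0.1   ]
rearpost [290.8214 122.8214] [ 5  2  5  7 28] [ 0.6863 -0.0786  0.1   ]
cam [ 0.4359 -0.0016  1.1886]
mat 0.83 [[97, 163], [177, 154], [186, 232], [107, 241]] [0.4932 0.358 ] [[0.5977602088482884, 0.49077562318590073], [0.6206718055064426, 0.2523111211959516], [0.38879041405310016, 0.22671923446963294], [0.36538697843080303, 0.46218737116936415]]
pad 0.83 [[330, 157], [435, 151], [440, 244], [335, 250]] [ 0.4727 -0.3561] [[0.6034146601174535, -0.20100427696406847], [0.6138993094501348, -0.5064299027968092], [0.34262587583337, -0.5090452725535921], [0.3308598326152115, -0.2079041611023944]]
rest 0.74 [[212, 126], [292, 118], [293, 128], [213, 136]] [0.6872 0.0256] [[0.693291077635452, 0.14215615188681108], [0.7103992766536509, -0.08864037468043108], [0.681070733673933, -0.09073512161572839], [0.6638827943038745, 0.13968916313246735]]
mod 0.69 ((271.58026123046875, 140.11923217773438), (9.310986518859863, 65.874755859375), 82.61395263671875) [ 0.6578 -0.0273] [[0.6609309276895183, 0.07111682804839181], [0.6822664774911145, -0.12270786178238043], [0.6546262715967848, -0.1255931570532942], [0.6332497233025385, 0.06794167929574156]]
mod 0.67 ((363.51458740234375, 195.8990478515625), (93.91152954101562, 23.53838539123535), 79.77783203125) [ 0.4889 -0.2924] [[0.6188251302147838, -0.23852219235935662], [0.6298610699248854, -0.3066447722664641], [0.3589921411472132, -0.3458349545736635], [0.34791827050275537, -0.27873211891914357]]
```

View pics/crop0.png

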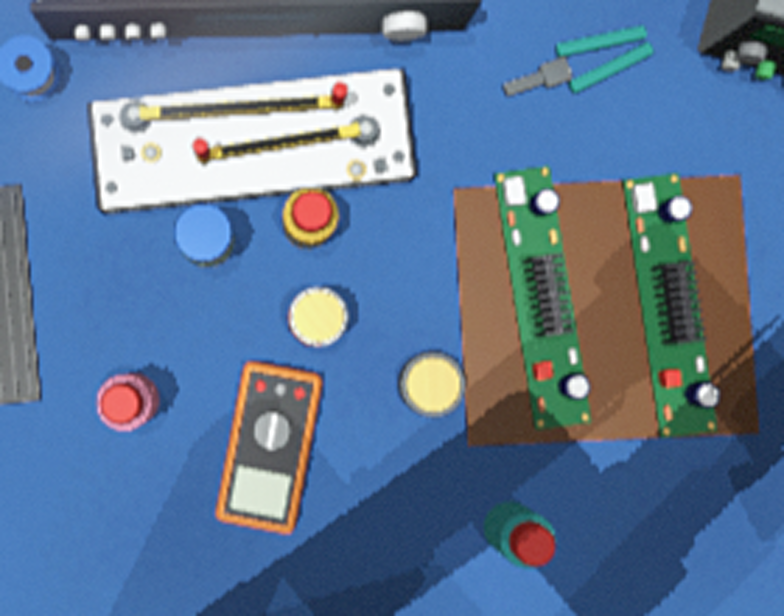

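Crop: yellow and red spray can at top pixel (282,165), blue-lid jar at (243,174), brass-lid tin at (284,203). These are the right three. I'll go above the tin at (0.470, -0.055).

>>> servo_tool(series=[[[0, 0, 0, 0.1034], [0, 0, 0, 0.1034], [0, 0, 0, 0.1034], [0, 0, 0, 0.1034], [-12.4, 35.2, 0, 0], [-12.4, 35.2, 0, 0], [-12.4, 35.2, 0, 0], [-12.4, 35.2, 0, 0], [-12.4, 35.2, 0, 0], [-12.4, 35.2, 0, 0]]], claw=-1, grip_force=25)

```text
t: 2.78
eef_pos: [0.3459, -0.4052, 0.2267]
ee_rot: [-3.141, 0.0, 3.141]
force: [1.9, 0.1, 0.3]
width: 0.0874
gripper_force: 0.0
```

>>> servo_tool(series=[[[-12.4, 35.2, 0, 0], [-12.4, 35.2, 0, 0], [-12.4, 35.2, 0, 0], [-12.4, 35.2, 0, 0], [-12.4, 35.2, 0, 0], [-12.4, 35.2, 0, 0], [-12.4, 35.2, 0, 0], [-12.4, 35.2, 0, 0], [-12.4, 35.2, 0, 0], [-12.4, 35.2, 0, 0]]])

```text
t: 3.62
eef_pos: [0.47, -0.0529, 0.2271]
ee_rot: [3.141, 0.001, -3.141]
force: [1.3, -1.1, -0.4]
width: 0.0873
gripper_force: 0.0
```

```bash
python3 - <<'E'
from h import *
np.set_printoptions(precision=4,suppress=True)
c=eyes.calibration('wrist'); im=save('wrist','w1.png')
for n in('grease_tin','spray_can','screw_jar'):
    print(n,[(round(d['conf'],2),np.round(d['position'],3)) for d in recognise('wrist',n)[:2]])
print(proj('wrist',[[.470,-.0545,.09],[.47,-.0545,0]]))
uv=np.array([[90,103],[402,70],[415,178],[101,211]])/2.8+[170,90]
w=unproj('top',uv,.045)[:,:2]; print(w,w.mean(0))
# posts/hinges: from crop
for n,p,z in(('fpost',(202,149),.115),('fhinge',(366,130),.065),('rpost',(340,93),.115),('rhinge',(135,116),.065)):
    print(n,unproj('top',[np.array(p)/2.8+[170,90]],z)[0])
E
```

```text
grease_tin [(0.71, array([ 0.462, -0.054,  0.088])), (0.54, array([0.635, 0.033, 0.053]))]
spray_can [(0.85, array([ 0.557, -0.049,  0.072])), (0.65, array([0.389, 0.118, 0.088]))]
screw_jar [(0.59, array([0.539, 0.036, 0.038]))]
[[254.2389 184.0828]
 [254.4206 168.0782]]
[[ 0.6929  0.1722]
 [ 0.7202 -0.1479]
 [ 0.6088 -0.1583]
 [ 0.5811  0.1619]] [0.6507 0.0069]
fpost [0.6302 0.0541 0.115 ]
fhinge [ 0.6551 -0.1079  0.065 ]
rpost [ 0.6817 -0.0791  0.115 ]
rhinge [0.6742 0.1238 0.065 ]
```

View pics/w1.png

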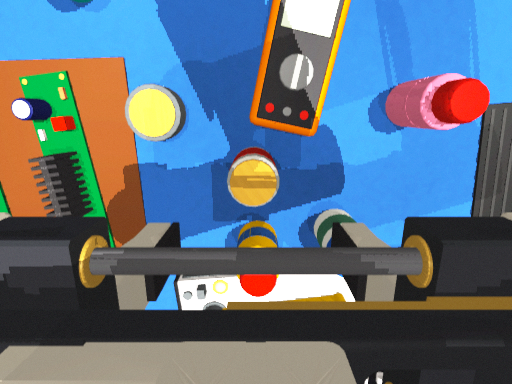

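Wrist view: the tin lid at (254,180) is where predicted (254,184), so I go down and grip it.

>>> servo_tool(series=[[[0, -1.5, 34.4, 0], [0, 0, 34.4, 0], [0, 0, 34.4, 0], [0, 0, 34.4, 0], [0, 0, 24.4, 0], [0, 0, 10, 0], [0, 0, 0, 0], [0, 0, 0, 0], [0, 0, 0, 0], [0, 0, 0, 0]]])

```text
t: 4.65
eef_pos: [0.4706, -0.0564, 0.0559]
ee_rot: [3.141, 0.002, 3.141]
force: [0.7, 0.5, 0.1]
width: 0.0876
gripper_force: 0.0
```

>>> servo_tool(series=[[[0, 0, 0, 0], [0, 0, 0, 0], [0, 0, 0, 0], [0, 0, 0, 0], [0, 0, 0, 0], [0, 0, 0, 0], [0, 0, 0, 0], [0, 0, 0, 0], [0, 0, -10, 0], [0, 0, -20, 0]]], claw=1, grip_force=30)

```text
t: 5.48
eef_pos: [0.4673, -0.0567, 0.0825]
ee_rot: [-3.141, -0.006, 3.141]
force: [0.2, 0.5, -4.1]
width: 0.0554
gripper_force: 30.0
```

>>> servo_tool(series=[[[0, 0, -30, 0], [0, 0, -30, 0], [0, 0, -30, 0], [0, 0, -30, 0], [0, 0, 0, 0], [4.5, 40, 0, 0], [4.5, 40, 0, 0], [4.5, 40, 0, 0], [4.5, 40, 0, 0], [4.5, 40, 0, 0]]])

```text
t: 6.32
eef_pos: [0.4459, 0.145, 0.2038]
ee_rot: [-3.141, -0.001, 3.141]
force: [2.6, -0.4, -2.6]
width: 0.0558
gripper_force: 30.0
```

>>> servo_tool(series=[[[4.5, 40, 0, 0], [4.5, 40, 0, 0], [4.5, 40, 0, 0], [4.5, 40, 0, 0], [4.5, 40, 0, 0], [0, 6, 20, 0], [0, 0, 30, 0], [0, 0, 30, 0], [0, 0, 10, 0], [0, 0, 0, 0]]])

```text
t: 7.15
eef_pos: [0.423, 0.3475, 0.111]
ee_rot: [-3.136, -0.004, 3.141]
force: [-0.6, -0.4, -3.2]
width: 0.0559
gripper_force: 30.0
```

>>> servo_tool(series=[[[0, 0, 20, 0], [0, 0, 18, 0], [0, 0, 10, 0], [0, 0, 4, 0], [0, 0, 2, 0], [0, 0, 0, 0], [0, 0, 0, 0], [0, 0, 0, 0], [0, 0, 0, 0], [0, 0, 0, 0]]])

```text
t: 7.98
eef_pos: [0.4248, 0.35, 0.0611]
ee_rot: [3.141, 0.001, -3.141]
force: [0.8, 0.7, -2.7]
width: 0.0557
gripper_force: 30.0
```

>>> servo_tool(series=[[[0, 0, 0, 0], [0, 0, 0, 0], [0, 0, 0, 0], [0, 0, 0, 0], [0, 0, 0, 0], [0, 0, -15, 0], [0, 0, -30, 0], [0, 0, -30, 0], [0, 0, -30, 0], [0, 0, -30, 0]]], claw=-1)

```text
t: 8.82
eef_pos: [0.4245, 0.3495, 0.1971]
ee_rot: [-3.141, 0.0, -3.141]
force: [-0.2, 1.0, -0.3]
width: 0.0877
gripper_force: 0.0
```

```bash
cat > look.py <<'E'
from h import *
import sys
np.set_printoptions(precision=4,suppress=True)
im=save('top',sys.argv[1])
hsv=cv2.cvtColor(im,cv2.COLOR_RGB2HSV)
def blob(lo,hi,z,n,amin=60):
    m=cv2.inRange(hsv,lo,hi)
    k,l,st,c=cv2.connectedComponentsWithStats(m)
    print(n,[(np.round(unproj('top',[c[i]],z)[0,:2],4).tolist(),int(st[i,4])) for i in range(1,k) if st[i,4]>amin and 90<c[i][0]<430 and 100<c[i][1]<300])
blob((0,120,60),(8,255,255),.115,'redcap',20)
blob((100,80,100),(112,190,255),.09,'bluelid',150)
blob((18,40,150),(35,160,255),.09,'brasslid',100)
for n in('spray_can','screw_jar','grease_tin','solvent_bottle'):
    print(n,[(round(d['conf'],2),np.round(d['position'],3).tolist()) for d in recognise('top',n)[:3]])
print(telemetry.get_state()['eef_pos'],telemetry.get_state()['t'])
E
python3 look.py t2.png
```

```text
redcap [([0.6832, -0.0778], 26), ([0.6323, 0.0562], 24), ([0.5692, -0.0489], 147), ([0.4269, 0.3015], 22), ([0.4149, -0.263], 36), ([0.4057, -0.3816], 40), ([0.3894, 0.1349], 145), ([0.2536, -0.248], 174)]
bluelid [([0.4112, 0.0003], 117813)]
brasslid [([0.4021, -0.1636], 306)]
spray_can [(0.77, [0.386, 0.128, 0.106]), (0.63, [0.259, -0.242, 0.086]), (0.53, [0.563, -0.046, 0.105])]
screw_jar [(0.74, [0.426, 0.324, 0.023]), (0.67, [0.552, 0.054, 0.084])]
grease_tin [(0.56, [0.426, 0.322, 0.024]), (0.2, [0.677, 0.026, 0.064])]
solvent_bottle []
[0.4243 0.3495 0.1953] 9.0667
```

Tin is on the mat. Jar next.

>>> servo_tool(series=[[[-15.7, -36.9, 0, 0], [-15.7, -36.9, 0, 0], [-15.7, -36.9, 0, 0], [-15.7, -36.9, 0, 0], [-15.7, -36.9, 0, 0], [-15.7, -36.9, 0, 0], [-15.7, -36.9, 0, 0], [-15.7, -36.9, 0, 0], [0, 0, 20, 0], [0, 0, 20, 0]]], claw=-0.64)

```text
t: 9.9
eef_pos: [0.5508, 0.052, 0.1543]
ee_rot: [-3.141, -0.0, 3.138]
force: [-0.3, 0.4, -0.8]
width: 0.0716
gripper_force: 0.0
```

>>> servo_tool(series=[[[0, 0, 0, 0], [0, 0, 25, 0], [0, 0, 25, 0], [0, 0, 25, 0], [0, 0, 15, 0], [0, 0, 10, 0], [0, 0, 0, 0], [0, 0, 0, 0], [0, 0, 0, 0], [0, 0, 0, 0]]])

```text
t: 10.73
eef_pos: [0.5511, 0.055, 0.0568]
ee_rot: [3.141, 0.002, -3.141]
force: [-0.8, -0.3, 0.3]
width: 0.0717
gripper_force: 0.0
```

>>> servo_tool(series=[[[0, 0, 0, 0], [0, 0, 0, 0], [0, 0, 0, 0], [0, 0, 0, 0], [0, 0, 0, 0], [0, 0, 0, 0], [0, 0, -10, 0], [0, 0, -20, 0], [0, 0, -30, 0], [0, 0, -30, 0]]], claw=1)

```text
t: 11.57
eef_pos: [0.5488, 0.0538, 0.1457]
ee_rot: [-3.14, -0.004, 3.141]
force: [0.0, 0.1, -2.8]
width: 0.0555
gripper_force: 30.0
```

>>> servo_tool(series=[[[0, 0, -30, 0], [0, 0, -30, 0], [-1.5, 39, 0, 0], [-1.5, 39, 0, 0], [-1.5, 39, 0, 0], [-1.5, 39, 0, 0], [-1.5, 39, 0, 0], [-1.5, 39, 0, 0], [-1.5, 39, 0, 0], [-1.5, 39, 0, 0]]])

```text
t: 12.4
eef_pos: [0.5613, 0.3677, 0.2052]
ee_rot: [-3.14, -0.002, 3.142]
force: [0.4, -0.0, -3.5]
width: 0.0551
gripper_force: 30.0
```

>>> servo_tool(series=[[[0, 0, 30, 0], [0, 0, 30, 0], [0, 0, 30, 0], [0, 0, 30, 0], [0, 0, 15, 0], [0, 0, 6, 0], [0, 0, 3, 0], [0, 0, 0, 0], [0, 0, 0, 0], [0, 0, 0, 0]]])

```text
t: 13.23
eef_pos: [0.5623, 0.3664, 0.0622]
ee_rot: [3.142, 0.0, -3.142]
force: [-0.7, -1.4, 0.5]
width: 0.0554
gripper_force: 30.0
```

>>> servo_tool(series=[[[0, 0, 0, 0], [0, 0, 0, 0], [0, 0, 0, 0], [0, 0, 0, 0], [0, 0, 0, 0], [0, 0, -15, 0], [0, 0, -30, 0], [0, 0, -30, 0], [0, 0, -30, 0], [0, 0, -30, 0]]], claw=-1)

```text
t: 14.07
eef_pos: [0.5621, 0.3665, 0.1981]
ee_rot: [-3.142, 0.0, -3.141]
force: [0.5, -0.1, -0.1]
width: 0.0878
gripper_force: 0.0
```

```bash
python3 look.py t3.png
```

```text
redcap [([0.6838, -0.0779], 25), ([0.633, 0.0562], 23), ([0.5698, -0.0489], 142), ([0.4275, 0.3083], 81), ([0.4152, -0.2632], 35), ([0.4057, -0.3816], 40), ([0.3893, 0.1356], 149), ([0.2537, -0.2479], 175)]
bluelid [([0.4066, -0.0138], 115232)]
brasslid [([0.4239, 0.3535], 238), ([0.402, -0.1636], 305)]
spray_can [(0.89, [0.388, 0.128, 0.106]), (0.73, [0.562, -0.049, 0.107]), (0.7, [0.259, -0.243, 0.09])]
screw_jar [(0.57, [0.645, 0.01, 0.044]), (0.44, [0.557, 0.341, 0.033])]
grease_tin [(0.79, [0.424, 0.337, 0.093])]
solvent_bottle []
[0.5619 0.3665 0.1965] 14.3167
```

>>> servo_tool(series=[[[-0.6, -41.5, 0, 0], [-0.6, -41.5, 0, 0], [-0.6, -41.5, 0, 0], [-0.6, -41.5, 0, 0], [-0.6, -41.5, 0, 0], [-0.6, -41.5, 0, 0], [-0.6, -41.5, 0, 0], [-0.6, -41.5, 0, 0], [-0.6, -41.5, 0, 0], [-0.6, -41.5, 0, 0]]])

```text
t: 15.15
eef_pos: [0.5672, -0.0505, 0.1953]
ee_rot: [-3.141, -0.002, -3.141]
force: [0.8, 0.0, 0.4]
width: 0.0877
gripper_force: 0.0
```

>>> servo_tool(series=[[[0, 0, 0, 0], [0, 0, 30, 0], [0, 0, 30, 0], [0, 0, 30, 0], [0, 0, 25, 0], [0, 0, 16, 0], [0, 0, 10, 0], [0, 0, 0, 0], [0, 0, 0, 0], [0, 0, 0, 0]]])

```text
t: 15.98
eef_pos: [0.569, -0.0483, 0.0564]
ee_rot: [3.142, 0.001, -3.141]
force: [0.9, 0.6, 0.7]
width: 0.0878
gripper_force: 0.0
```

>>> servo_tool(series=[[[0, 0, 0, 0], [0, 0, 0, 0], [0, 0, 0, 0], [0, 0, 0, 0], [0, 0, 0, 0], [0, 0, 0, 0], [0, 0, -10, 0], [0, 0, -20, 0], [0, 0, -30, 0], [0, 0, -30, 0]]], claw=1)

```text
t: 16.82
eef_pos: [0.5673, -0.0486, 0.1462]
ee_rot: [-3.141, -0.003, -3.142]
force: [0.9, -0.8, -1.6]
width: 0.0536
gripper_force: 30.0
```

>>> servo_tool(series=[[[0, 0, -30, 0], [0, 0, -30, 0], [7.6, 40.6, 0, 0], [7.6, 40.6, 0, 0], [7.6, 40.6, 0, 0], [7.6, 40.6, 0, 0], [7.6, 40.6, 0, 0], [7.6, 40.6, 0, 0], [0, 0, 0, 0], [0, 0, 0, 0]]])

```text
t: 17.65
eef_pos: [0.5218, 0.1973, 0.2058]
ee_rot: [3.142, -0.0, -3.138]
force: [0.5, -1.0, -1.4]
width: 0.0534
gripper_force: 30.0
```

```bash
python3 look.py t4.png
```

```text
redcap [([0.6826, -0.0774], 29), ([0.6321, 0.056], 25), ([0.4264, 0.3076], 76), ([0.4152, -0.2632], 35), ([0.4057, -0.3816], 40), ([0.3897, 0.1354], 147), ([0.2537, -0.2479], 173)]
bluelid [([0.4307, -0.063], 103789)]
brasslid [([0.4244, 0.353], 261), ([0.402, -0.1637], 306)]
spray_can [(0.84, [0.387, 0.129, 0.105]), (0.74, [0.257, -0.243, 0.088]), (0.28, [0.729, -0.345, 0.013])]
screw_jar [(0.43, [0.47, -0.353, 0.004])]
grease_tin [(0.91, [0.426, 0.34, 0.093]), (0.66, [0.675, 0.029, 0.066]), (0.15, [0.484, -0.292, 0.006])]
solvent_bottle []
[0.5227 0.194  0.2057] 17.9
```

>>> servo_tool(series=[[[7.5, 40.8, 0, 0], [7.5, 40.8, 0, 0], [7.5, 40.8, 0, 0], [7.5, 40.8, 0, 0], [0, 0, 0, 0], [0, 0, 30, 0], [0, 0, 30, 0], [0, 0, 0, 0], [0, 0, 0, 0], [0, 0, 0, 0]]])

```text
t: 18.73
eef_pos: [0.4938, 0.3581, 0.1471]
ee_rot: [3.141, 0.001, 3.141]
force: [-0.3, -0.6, -1.2]
width: 0.0538
gripper_force: 30.0
```

```bash
python3 - <<'E'
from h import *
save('scene','s5.png',(290,150,470,290),4)
E
```

```text
(no output)
```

View pics/s5.png

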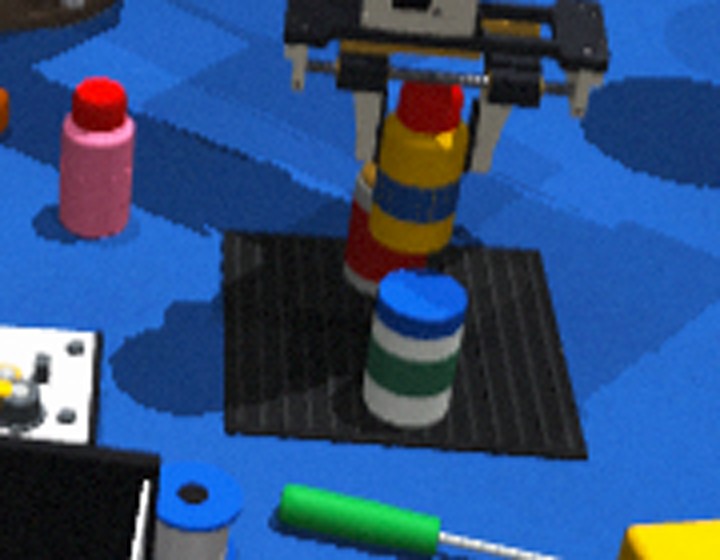

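Both are upright on the mat, with the jar at crop (415,350) and the tin behind it. The spray can hangs above the free middle, so I set it down.

>>> servo_tool(series=[[[0, 0, 30, 0], [0, 0, 30, 0], [0, 0, 15, 0], [0, 0, 6, 0], [0, 0, 4, 0], [0, 0, 0, 0], [0, 0, 0, 0], [0, 0, 0, 0], [0, 0, 0, 0], [0, 0, 0, 0]]])

```text
t: 19.62
eef_pos: [0.4929, 0.3587, 0.0615]
ee_rot: [3.14, 0.001, -3.141]
force: [-0.2, -0.1, -2.1]
width: 0.0534
gripper_force: 30.0
```

>>> servo_tool(series=[[[0, 0, 0, 0], [0, 0, 0, 0], [0, 0, 0, 0], [0, 0, 0, 0], [0, 0, 0, 0], [0, 0, -15, 0], [0, 0, -30, 0], [0, 0, -30, 0], [0, 0, -30, 0], [0, 0, -30, 0]]], claw=-1)

```text
t: 20.45
eef_pos: [0.4925, 0.3581, 0.197]
ee_rot: [-3.141, -0.0, -3.141]
force: [0.1, 1.4, 0.6]
width: 0.0877
gripper_force: 0.0
```

Now the front arm. I go above its end post (0.634, 0.056) and turn the tool 45°.

>>> servo_tool(series=[[[-15.7, -33.6, 0, 0], [-15.7, -33.6, 0, 0], [-15.7, -33.6, 0, 0], [-15.7, -33.6, 0, 0], [-15.7, -33.6, 0, 0], [-15.7, -33.6, 0, 0], [-15.7, -33.6, 0, 0], [-15.7, -33.6, 0, 0], [-15.7, -33.6, 0, 0], [0, 0, 0, 0]]], claw=-0.1)

```text
t: 21.28
eef_pos: [0.6356, 0.0507, 0.1952]
ee_rot: [-3.14, -0.0, 3.138]
force: [-0.6, 2.0, 0.3]
width: 0.0483
gripper_force: 0.0
```

>>> servo_tool(series=[[[0, 0, 0, 0.1122], [0, 0, 0, 0.1122], [0, 0, 0, 0.1122], [0, 0, 0, 0.1122], [0, 0, 0, 0.1122], [0, 0, 0, 0.1122], [0, 0, 0, 0.1122], [0, 0, 0, 0], [0, 0, 0, 0], [0, 0, 0, 0]]])

```text
t: 22.12
eef_pos: [0.6339, 0.056, 0.1955]
ee_rot: [-3.142, -0.0, 2.36]
force: [-0.1, -0.5, 0.1]
width: 0.0484
gripper_force: 0.0
```

```bash
python3 - <<'E'
from h import *
np.set_printoptions(precision=4,suppress=True)
for cam in('wrist','scene'):
    save(cam,cam+'6.png')
    for n in('front_arm_end','rear_arm_end'):
        print(cam,n,[(round(d['conf'],2),np.round(d['position'],4)) for d in recognise(cam,n)[:2]])
    print(proj(cam,[[.634,.056,.115],[.684,-.0775,.115]]))
for n in('spray_can','screw_jar','grease_tin'):
    print(n,[(round(d['conf'],2),np.round(d['position'],3).tolist()) for d in recognise('scene',n)[:3]])
print(telemetry.get_state()['eef_pos'],telemetry.get_state()['ee_rot'])
E
```

```text
wrist front_arm_end [(0.59, array([0.6364, 0.0373, 0.0664]))]
wrist rear_arm_end [(0.91, array([0.6811, 0.0699, 0.0636]))]
[[255.9451 199.5255]
 [194.0291 328.9975]]
scene front_arm_end [(0.66, array([ 0.6511, -0.009 ,  0.0646]))]
scene rear_arm_end [(0.55, array([0.6894, 0.0183, 0.0611])), (0.32, array([ 0.6507, -0.0075,  0.0627]))]
[[271.0957 217.1527]
 [215.291  222.5161]]
spray_can [(0.74, [0.266, -0.248, 0.065]), (0.65, [0.511, 0.349, 0.097]), (0.5, [0.651, -0.008, 0.063])]
screw_jar [(0.87, [0.591, 0.366, 0.066])]
grease_tin [(0.63, [0.435, 0.336, 0.093])]
[0.634  0.056  0.1956] [3.1416 0.     2.3568]
```

View pics/scene6.png

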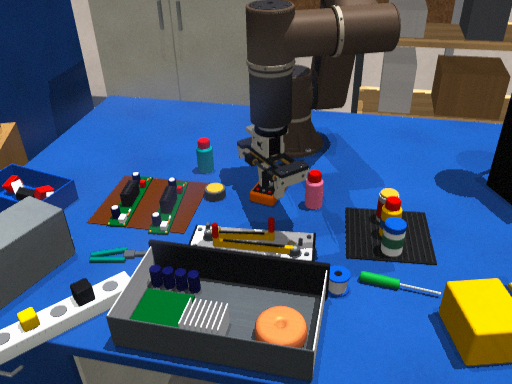

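View pics/wrist6.png

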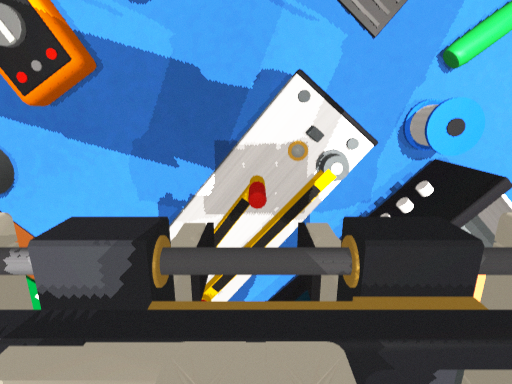

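The scene view shows three containers on the mat around (390,222). In the wrist view the post top at (257,197) matches my prediction (256,199). I descend and cage the post.

>>> servo_tool(series=[[[0, 0, 25, 0], [0, 0, 25, 0], [0, 0, 25, 0], [0, 0, 22, 0], [0, 0, 14, 0], [0, 0, 6, 0], [0, 0, 0, 0], [0, 0, 0, 0], [0, 0, 0, 0], [0, 0, 0, 0]]])

```text
t: 23.4
eef_pos: [0.6348, 0.0562, 0.0799]
ee_rot: [3.14, 0.001, 2.357]
force: [0.2, 0.1, 0.1]
width: 0.0482
gripper_force: 0.0
```

>>> servo_tool(series=[[[0, 0, 0, 0], [0, 0, 0, 0], [0, 0, 0, 0], [0, 0, 0, 0], [0, 0, 0, 0], [0, 0, 0, 0], [0, 0, 0, 0], [0, 0, 0, 0], [0, 0, 0, 0], [0, 0, 0, 0]]], claw=0.55, grip_force=10)

```text
t: 24.23
eef_pos: [0.634, 0.056, 0.0785]
ee_rot: [-3.142, -0.0, 2.356]
force: [-0.1, -0.4, -0.4]
width: 0.0199
gripper_force: 0.0
```

```bash
python3 - <<'E'
import numpy as np
H=np.array([.6555,-.108]);r=.165;y0=.085
# arm angle a: dir = rot(yaw)*( -sin a, cos a) ; start .046 ; overshoot 1.63
a=np.linspace(.046,1.62,31)
d=np.c_[-np.sin(a+y0),np.cos(a+y0)]
P=H+r*d; D=np.diff(P,axis=0)*1000
c=.7071
T=np.c_[c*(-D[:,0]+D[:,1]),c*(D[:,0]+D[:,1])]
for i in(0,10,20): print(np.round(T[i:i+10],1).tolist(),P[i+10].round(4))
H=np.array([.6758,.1245]);r=.205
a=np.linspace(.03,1.62,31); s=np.array([.684,-.0775])-H; print(np.linalg.norm(s),'ang',np.arctan2(-s[0],-s[1])+y0)
d=np.c_[-np.sin(a-y0),-np.cos(a-y0)]; P=H+r*d; D=np.diff(P,axis=0)*1000
# yaw -3pi/4: tool x=(-c,-c), tool y=(-c,c)
T=np.c_[c*(-D[:,0]-D[:,1]),c*(-D[:,0]+D[:,1])]
print(P[0])
for i in(0,10,20): print(np.round(T[i:i+10],1).tolist(),P[i+10].round(4))
E
```

```text
[[5.1, -7.0], [4.7, -7.3], [4.3, -7.5], [3.9, -7.7], [3.5, -7.9], [3.1, -8.1], [2.7, -8.2], [2.2, -8.4], [1.8, -8.5], [1.3, -8.6]] [0.5549 0.0228]
[[0.9, -8.6], [0.4, -8.6], [-0.0, -8.7], [-0.5, -8.6], [-0.9, -8.6], [-1.4, -8.5], [-1.8, -8.5], [-2.3, -8.4], [-2.7, -8.2], [-3.1, -8.1]] [ 0.5029 -0.0452]
[[-3.5, -7.9], [-3.9, -7.7], [-4.3, -7.5], [-4.7, -7.2], [-5.1, -7.0], [-5.5, -6.7], [-5.8, -6.4], [-6.1, -6.1], [-6.5, -5.8], [-6.7, -5.4]] [ 0.492  -0.1301]
0.2021663671336061 ang 0.04442821658786429
[ 0.68706932 -0.08019002]
[[7.9, 7.5], [7.5, 7.9], [7.1, 8.3], [6.6, 8.6], [6.2, 9.0], [5.7, 9.3], [5.2, 9.6], [4.7, 9.8], [4.1, 10.0], [3.6, 10.3]] [ 0.582  -0.0578]
[[3.0, 10.4], [2.5, 10.6], [1.9, 10.7], [1.4, 10.8], [0.8, 10.8], [0.2, 10.9], [-0.4, 10.9], [-0.9, 10.8], [-1.5, 10.8], [-2.1, 10.7]] [0.5027 0.0146]
[[-2.6, 10.5], [-3.2, 10.4], [-3.7, 10.2], [-4.3, 10.0], [-4.8, 9.7], [-5.3, 9.5], [-5.8, 9.2], [-6.3, 8.9], [-6.7, 8.5], [-7.2, 8.1]] [0.4709 0.1172]
```

>>> servo_tool(series=[[[5.1, -7.0, 0, 0], [4.7, -7.3, 0, 0], [4.3, -7.5, 0, 0], [3.9, -7.7, 0, 0], [3.5, -7.9, 0, 0], [3.1, -8.1, 0, 0], [2.7, -8.2, 0, 0], [2.2, -8.4, 0, 0], [1.8, -8.5, 0, 0], [1.3, -8.6, 0, 0]]])

```text
t: 25.07
eef_pos: [0.5541, 0.0225, 0.0786]
ee_rot: [3.142, 0.0, 2.356]
force: [0.1, 0.0, 0.4]
width: 0.0197
gripper_force: 0.2
```

>>> servo_tool(series=[[[0.9, -8.6, 0, 0], [0.4, -8.6, 0, 0], [0, -8.7, 0, 0], [-0.5, -8.6, 0, 0], [-0.9, -8.6, 0, 0], [-1.4, -8.5, 0, 0], [-1.8, -8.5, 0, 0], [-2.3, -8.4, 0, 0], [-2.7, -8.2, 0, 0], [-3.1, -8.1, 0, 0]]])

```text
t: 25.9
eef_pos: [0.5033, -0.0453, 0.0788]
ee_rot: [3.14, 0.0, 2.357]
force: [0.1, 1.6, 0.9]
width: 0.0199
gripper_force: 0.8
```

>>> servo_tool(series=[[[-3.5, -7.9, 0, 0], [-3.9, -7.7, 0, 0], [-4.3, -7.5, 0, 0], [-4.7, -7.2, 0, 0], [-5.1, -7.0, 0, 0], [-5.5, -6.7, 0, 0], [-5.8, -6.4, 0, 0], [-6.1, -6.1, 0, 0], [-6.5, -5.8, 0, 0], [0, 0, 0, 0]]])

```text
t: 26.73
eef_pos: [0.4919, -0.1221, 0.0787]
ee_rot: [3.14, 0.001, 2.356]
force: [2.5, 0.2, 0.0]
width: 0.0196
gripper_force: 0.9
```

```bash
python3 - <<'E'
from h import *
print(telemetry.get_state()['eef_pos'],telemetry.get_state()['force'])
save('scene','s7.png',(170,160,430,310),3)
save('wrist','w7.png')
E
```

```text
[ 0.49191173 -0.12214819  0.07866255] [2.51812849 0.17323555 0.02869425]
```

View pics/s7.png

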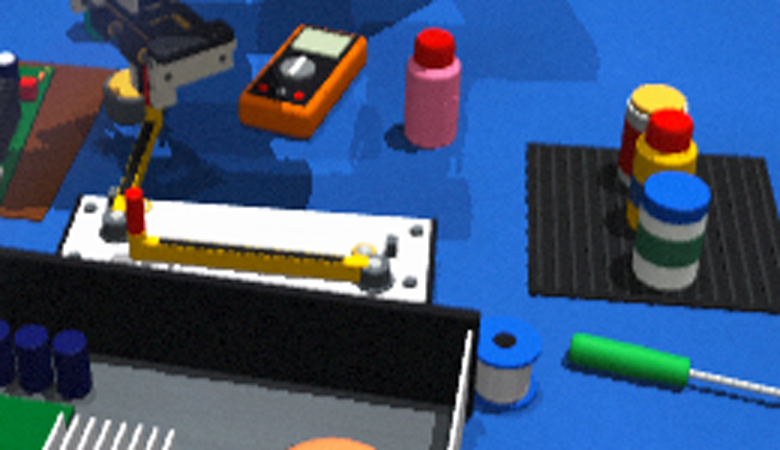

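Front arm is out, with its post in the gripper at crop (150,95). I press a few mm more to check it is against the stop.

>>> servo_tool(series=[[[-1.5, -1.5, 0, 0], [0, 0, 0, 0], [-1.5, -1.5, 0, 0], [0, 0, 0, 0], [-1.0, -1.0, 0, 0], [0, 0, 0, 0], [-0.5, -0.5, 0, 0], [0, 0, 0, 0], [0, 0, 0, 0], [0, 0, 0, 0]]])

```text
t: 27.67
eef_pos: [0.4939, -0.1247, 0.079]
ee_rot: [3.136, 0.002, 2.357]
force: [5.1, 18.4, -1.6]
width: 0.0202
gripper_force: 8.4
```

The arm is against its stop (18 N). I back off, lift and go over to the rear post.

>>> servo_tool(series=[[[2.2, 2.2, 0, 0], [2.3, 2.3, 0, 0], [0, 0, 0, 0], [0, 0, 0, 0], [0, 0, -20, 0], [0, 0, -30, 0], [0, 0, -35, 0], [0, 0, -35, 0], [0, 0, 0, 0], [0, 0, 0, 0]]], claw=0)

```text
t: 28.5
eef_pos: [0.492, -0.1216, 0.2008]
ee_rot: [3.138, 0.003, 2.356]
force: [-0.3, 0.6, -0.7]
width: 0.0439
gripper_force: 0.0
```

>>> servo_tool(series=[[[-21.1, 33.5, 0, 0], [-21.1, 33.5, 0, 0], [-21.1, 33.5, 0, 0], [-21.1, 33.5, 0, 0], [-21.1, 33.5, 0, 0], [0, 0, 0, -0.1208], [0, 0, 0, -0.1208], [0, 0, 0, -0.1208], [0, 0, 0, -0.1208], [0, 0, 0, -0.1208]]])

```text
t: 29.33
eef_pos: [0.6832, -0.0777, 0.1964]
ee_rot: [-3.141, -0.003, 2.966]
force: [-1.0, -0.1, 0.3]
width: 0.0437
gripper_force: 0.0
```

>>> servo_tool(series=[[[0, 0, 0, -0.1208], [0, 0, 0, -0.1208], [0, 0, 0, -0.1208], [0, 0, 0, -0.1208], [0, 0, 0, -0.1208], [0, 0, 0, -0.1208], [0, 0, 0, -0.1208], [0, 0, 0, -0.1208], [0, 0, 0, 0], [0, 0, 0, 0]]])

```text
t: 30.17
eef_pos: [0.6834, -0.0776, 0.1972]
ee_rot: [3.14, -0.002, -2.361]
force: [0.5, 0.0, -0.6]
width: 0.0438
gripper_force: 0.0
```

```bash
python3 - <<'E'
from h import *
np.set_printoptions(precision=4,suppress=True)
s=telemetry.get_state();print(s['eef_pos'],s['ee_rot'])
c=eyes.calibration('wrist');im=save('wrist','w8.png')
h=cv2.cvtColor(im,cv2.COLOR_RGB2HSV)
m=cv2.inRange(h,(0,130,60),(8,255,255));k,l,st,ce=cv2.connectedComponentsWithStats(m)
p=proj('wrist',[[.685,-.0785,.115],[.685,-.0785,.095]]);print(p)
print([(ce[i],st[i]) for i in range(1,k) if st[i,4]>50])
print(unproj('wrist',[ce[i] for i in range(1,k) if st[i,4]>50],.105,c))
im=save('top','t8.png');h=cv2.cvtColor(im,cv2.COLOR_RGB2HSV)
m=cv2.inRange(h,(0,120,60),(8,255,255));k,l,st,ce=cv2.connectedComponentsWithStats(m)
print([(unproj('top',[ce[i]],.108)[0,:2],st[i,4]) for i in range(1,k) if st[i,4]>14])
E
```

```text
[ 0.6834 -0.0776  0.1972] [ 3.1401 -0.0018 -2.3606]
[[252.2728 198.7804]
 [252.4605 192.6073]]
[(array([375.4107,   1.6607]), array([369,   0,  15,   5,  56], dtype=int32)), (array([250.0514, 194.1189]), array([241, 181,  18,  26, 370], dtype=int32))]
[[ 0.5121 -0.1193  0.105 ]
 [ 0.6852 -0.081   0.105 ]]
[(array([0.7361, 0.5137]), np.int32(29)), (array([ 0.6876, -0.5157]), np.int32(19)), (array([ 0.5222, -0.6421]), np.int32(181)), (array([0.4941, 0.3614]), np.int32(164)), (array([ 0.4935, -0.119 ]), np.int32(22)), (array([0.4252, 0.3095]), np.int32(79)), (array([ 0.415 , -0.2649]), np.int32(35)), (array([ 0.4055, -0.3841]), np.int32(40)), (array([ 0.2526, -0.2494]), np.int32(172))]
```

View pics/w8.png

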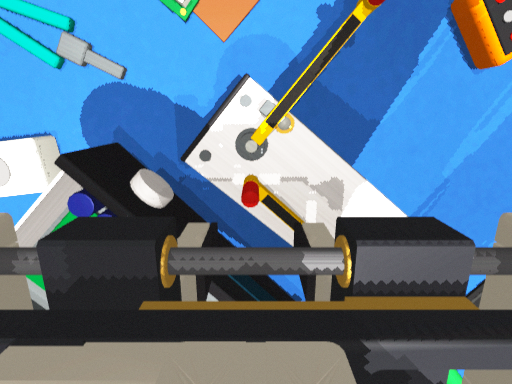

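Wrist view: rear post at (250,194), about 3 mm off. The front arm is straight out. I correct, descend and cage the post.

>>> servo_tool(series=[[[1.0, -3.2, 25, 0], [0, 0, 25, 0], [0, 0, 25, 0], [0, 0, 22, 0], [0, 0, 14, 0], [0, 0, 7, 0], [0, 0, 0, 0], [0, 0, 0, 0], [0, 0, 0, 0], [0, 0, 0, 0]]])

```text
t: 31.1
eef_pos: [0.6866, -0.0802, 0.0821]
ee_rot: [-3.14, 0.002, -2.357]
force: [-0.4, -0.5, -0.2]
width: 0.0435
gripper_force: 0.0
```

>>> servo_tool(series=[[[0, 0, 0, 0], [0, 0, 0, 0], [0, 0, 0, 0], [0, 0, 0, 0], [0, 0, 0, 0], [0, 0, 0, 0], [0, 0, 0, 0], [0, 0, 0, 0], [0, 0, 0, 0], [0, 0, 0, 0]]], claw=0.55)

```text
t: 31.93
eef_pos: [0.6856, -0.0803, 0.0805]
ee_rot: [3.142, -0.0, -2.356]
force: [0.4, -0.1, 0.4]
width: 0.0198
gripper_force: 0.0
```

>>> servo_tool(series=[[[7.7, 7.7, 0, 0], [7.5, 7.9, 0, 0], [7.1, 8.3, 0, 0], [6.6, 8.6, 0, 0], [6.2, 9.0, 0, 0], [5.7, 9.3, 0, 0], [5.2, 9.6, 0, 0], [4.7, 9.8, 0, 0], [4.1, 10.0, 0, 0], [3.6, 10.3, 0, 0]]])

```text
t: 32.77
eef_pos: [0.5796, -0.0573, 0.0806]
ee_rot: [-3.142, 0.0, -2.357]
force: [0.4, -0.5, 0.1]
width: 0.0197
gripper_force: 0.2
```

>>> servo_tool(series=[[[3.0, 10.4, 0, 0], [2.5, 10.6, 0, 0], [1.9, 10.7, 0, 0], [1.4, 10.8, 0, 0], [0.8, 10.8, 0, 0], [0.2, 10.9, 0, 0], [-0.4, 10.9, 0, 0], [-0.9, 10.8, 0, 0], [-1.5, 10.8, 0, 0], [-2.1, 10.7, 0, 0]]])

```text
t: 33.6
eef_pos: [0.5003, 0.0155, 0.0806]
ee_rot: [-3.141, -0.0, -2.356]
force: [0.5, -1.8, -0.1]
width: 0.0201
gripper_force: 0.8
```

>>> servo_tool(series=[[[-2.6, 10.5, 0, 0], [-3.2, 10.4, 0, 0], [-3.7, 10.2, 0, 0], [-4.3, 10.0, 0, 0], [-4.8, 9.7, 0, 0], [-5.3, 9.5, 0, 0], [-5.8, 9.2, 0, 0], [-6.3, 8.9, 0, 0], [-6.7, 8.5, 0, 0], [0, 0, 0, 0]]])

```text
t: 34.43
eef_pos: [0.4699, 0.1067, 0.0806]
ee_rot: [-3.14, -0.002, -2.355]
force: [8.8, -12.6, -3.3]
width: 0.0217
gripper_force: 7.4
```

>>> servo_tool(series=[[[-1.5, 1.5, 0, 0], [0, 0, 0, 0], [-1.5, 1.5, 0, 0], [0, 0, 0, 0], [-1.0, 1.0, 0, 0], [0, 0, 0, 0], [-0.5, 0.5, 0, 0], [0, 0, 0, 0], [0, 0, 0, 0], [0, 0, 0, 0]]])

```text
t: 35.27
eef_pos: [0.4685, 0.1089, 0.0804]
ee_rot: [-3.139, -0.008, -2.357]
force: [3.8, -23.4, 5.4]
width: 0.0262
gripper_force: 10.0
```

>>> servo_tool(series=[[[2.2, -2.2, 0, 0], [2.3, -2.3, 0, 0], [1.5, -1.5, 0, 0], [0, 0, 0, 0], [0, 0, -20, 0], [0, 0, -30, 0], [0, 0, -35, 0], [0, 0, -35, 0], [0, 0, -30, 0], [0, 0, 0, 0]]], claw=0)

```text
t: 36.1
eef_pos: [0.4728, 0.1062, 0.2372]
ee_rot: [-3.138, 0.01, -2.355]
force: [1.0, 0.6, 1.0]
width: 0.0439
gripper_force: 0.0
```

>>> servo_tool(series=[[[25, 30, 0, 0], [25, -30, 0, 0], [25, -30, 0, 0], [25, -30, 0, 0], [25, -30, 0, 0], [25, -30, 0, 0], [25, -30, 0, 0], [0, 0, 0, 0], [0, 0, 0, 0], [0, 0, 0, 0]]])

```text
t: 36.93
eef_pos: [0.452, -0.1253, 0.2304]
ee_rot: [3.141, 0.0, -2.358]
force: [0.3, -0.0, 0.5]
width: 0.0437
gripper_force: 0.0
```

```bash
python3 look.py t9.png; python3 -c "
import cv2;i=cv2.imread('pics/t9.png');cv2.imwrite('pics/t9c.png',cv2.resize(i[90:310,90:450],None,fx=2.2,fy=2.2,interpolation=2))"
```

```text
redcap [([0.494, 0.3591], 166), ([0.426, 0.3071], 76), ([0.4056, -0.3819], 39), ([0.2537, -0.2478], 174)]
bluelid [([0.4163, 0.04], 108942), ([0.5549, -0.0005], 1785)]
brasslid [([0.4242, 0.3529], 256)]
spray_can [(0.98, [0.491, 0.345, 0.091]), (0.69, [0.259, -0.24, 0.089])]
screw_jar [(0.56, [0.565, 0.357, 0.091]), (0.34, [0.644, 0.004, 0.045])]
grease_tin [(0.83, [0.426, 0.336, 0.095]), (0.27, [0.463, -0.447, 0.005])]
solvent_bottle []
[ 0.4522 -0.1242  0.2307] 37.1833
```

View pics/t9c.png

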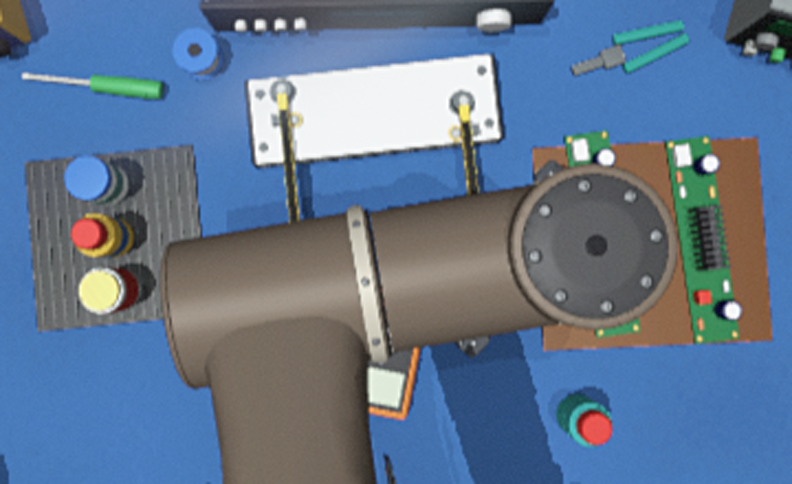

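Both arms stand out parallel over the mat view's right side, at crop (290,150) and (468,150). The containers are still upright on the mat. Next, the modules.

>>> servo_tool(series=[[[18.6, -28.8, 0, 0.1065], [18.6, -28.8, 0, 0], [18.6, -28.8, 0, 0], [18.6, -28.8, 0, 0], [18.6, -28.8, 0, 0], [0, 0, 0, 0.1065], [0, 0, 0, 0.1065], [0, 0, 0, 0.1065], [0, 0, 0, 0.1065], [0, 0, 0, 0.1065]]], claw=-0.3, grip_force=45)

```text
t: 38.02
eef_pos: [0.474, -0.2945, 0.2305]
ee_rot: [3.141, -0.0, -2.999]
force: [0.2, -0.1, -0.7]
width: 0.0572
gripper_force: 0.0
```

>>> servo_tool(series=[[[0, 0, 0, 0], [0, 0, 0, 0], [0, 0, 0, 0], [0, 0, 0, 0], [0, 0, 0, 0], [0, 0, 0, 0], [0, 0, 0, 0], [0, 0, 0, 0], [0, 0, 0, 0], [0, 0, 0, 0]]])

```text
t: 38.85
eef_pos: [0.4736, -0.2953, 0.2306]
ee_rot: [3.142, 0.0, -2.995]
force: [0.6, -0.3, -0.6]
width: 0.057
gripper_force: 0.0
```

```bash
python3 - <<'E'
from h import *
np.set_printoptions(precision=4,suppress=True)
s=telemetry.get_state();print(s['eef_pos'],s['ee_rot'])
c=eyes.calibration('wrist');save('wrist','w10.png')
print([(round(d['conf'],2),np.round(d['position'],3)) for d in recognise('wrist','module1')[:3]])
def M(P,a): 
    u=np.array([np.cos(a),np.sin(a),0]);v=np.array([-u[1],u[0],0]);P=np.array(P)
    return [P+[0,0,.052]+.04*i*u+.015*j*v for i,j in((1,1),(1,-1),(-1,-1),(-1,1))]
print(proj('wrist',M([.489,-.292,0],.147)))
h=unproj('top',[[365,195.7],[411.8,198.6]],.05);print(h)
E
```

```text
[ 0.4736 -0.2953  0.2306] [ 3.1416  0.     -2.9953]
[(0.88, array([ 0.454, -0.297,  0.007])), (0.84, array([ 0.443, -0.421,  0.01 ]))]
[[268.063  220.2475]
 [243.4021 220.2648]
 [242.6339 154.6048]
 [268.8271 154.5926]]
[[ 0.4864 -0.2855  0.05  ]
 [ 0.476  -0.4153  0.05  ]]
```

View pics/w10.png

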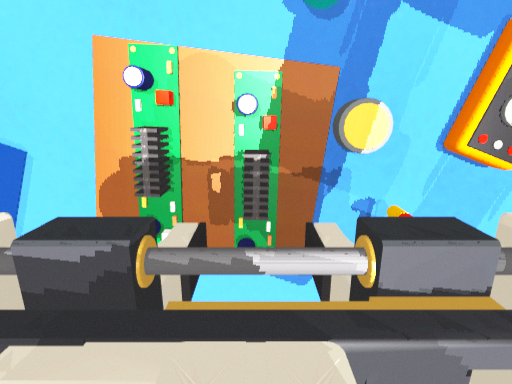

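Wrist view: the near module's heatsink is at (257,184), square to the gripper. I correct by (12, 6) mm and descend.

>>> servo_tool(series=[[[-13.2, 4.4, 0, 0], [0, 0, 35, 0], [0, 0, 35, 0], [0, 0, 35, 0], [0, 0, 35, 0], [0, 0, 30, 0], [0, 0, 20, 0], [0, 0, 12, 0], [0, 0, 8, 0], [0, 0, 0, 0]]])

```text
t: 39.78
eef_pos: [0.4855, -0.2886, 0.0188]
ee_rot: [3.141, -0.003, -2.995]
force: [-0.3, 0.4, 0.1]
width: 0.0569
gripper_force: 0.0
```

>>> servo_tool(series=[[[0, 0, 0, 0], [0, 0, 0, 0], [0, 0, 0, 0], [0, 0, 0, 0], [0, 0, 0, 0], [0, 0, 0, 0], [0, 0, 0, 0], [0, 0, -15, 0], [0, 0, -30, 0], [0, 0, -35, 0]]], claw=1)

```text
t: 40.62
eef_pos: [0.4838, -0.2882, 0.0992]
ee_rot: [3.139, -0.005, -2.996]
force: [1.6, -0.2, -2.7]
width: 0.0299
gripper_force: 44.9
```

>>> servo_tool(series=[[[0, 0, -30, -0.1161], [0, 0, -30, -0.1161], [0, 0, -30, -0.1161], [0, 0, -30, -0.1161], [0, 0, 0, -0.1161], [0, 0, 0, -0.1161], [0, 0, 0, -0.1161], [0, 0, 0, -0.1161], [0, 0, 0, -0.1161], [0, 0, 0, -0.1161]]])

```text
t: 41.45
eef_pos: [0.4853, -0.2885, 0.22]
ee_rot: [3.14, 0.001, -1.829]
force: [-0.0, -0.5, -2.8]
width: 0.0297
gripper_force: 44.9
```

>>> servo_tool(series=[[[0, 0, 0, -0.1161], [0, 0, 0, -0.1161], [0, 0, 0, -0.1161], [0, 0, 0, 0], [-35.1, -16.5, 0, 0], [-35.1, -16.5, 0, 0], [-35.1, -16.5, 0, 0], [-35.1, -16.5, 0, 0], [-35.1, -16.5, 0, 0], [-35.1, -16.5, 0, 0]]])

```text
t: 42.28
eef_pos: [0.5667, -0.0689, 0.2204]
ee_rot: [3.141, 0.0, -1.491]
force: [1.6, -0.4, -3.0]
width: 0.03
gripper_force: 44.9
```

>>> servo_tool(series=[[[-35.1, -16.5, 0, 0], [-35.1, -16.5, 0, 0], [0, 0, 0, 0], [0, 0, 25, 0], [0, 0, 25, 0], [0, 0, 20, 0], [0, 0, 10, 0], [0, 0, 0, 0], [0, 0, 0, 0], [0, 0, 0, 0]]])

```text
t: 43.12
eef_pos: [0.5947, 0.002, 0.1419]
ee_rot: [-3.14, -0.0, -1.487]
force: [-1.4, -0.4, -2.2]
width: 0.0298
gripper_force: 44.9
```

```bash
python3 - <<'E'
from h import *
s=telemetry.get_state();print(s['eef_pos'],s['ee_rot'],s['width'])
save('scene','s11.png',(130,130,430,310),2.6)
E
```

```text
[0.59472176 0.00197434 0.1418905 ] [-3.13979105e+00 -8.08953305e-06 -1.48702082e+00] 0.029819995700493443
```

View pics/s11.png

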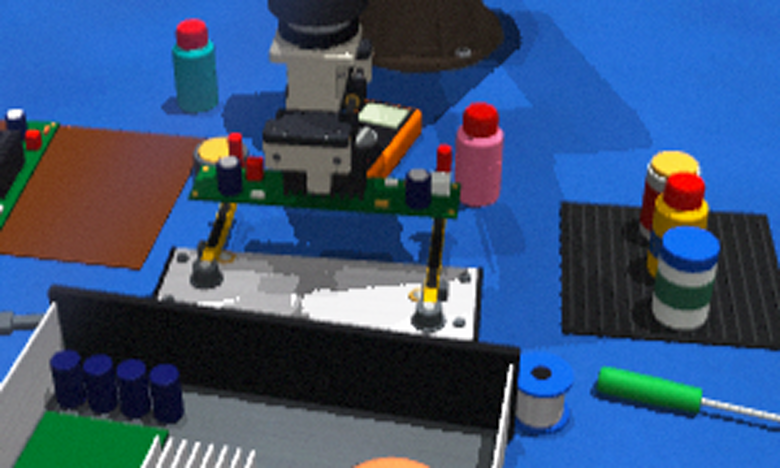

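The module hangs level and spans both arms. I lower it.

>>> servo_tool(series=[[[0, 0, 20, 0], [0, 0, 18, 0], [0, 0, 10, 0], [0, 0, 5, 0], [0, 0, 3, 0], [0, 0, 1, 0], [0, 0, 0, 0], [0, 0, 0, 0], [0, 0, 0, 0], [0, 0, 0, 0]]])

```text
t: 44.0
eef_pos: [0.5941, 0.0021, 0.0841]
ee_rot: [-3.141, 0.0, -1.486]
force: [0.3, 0.5, -2.5]
width: 0.0299
gripper_force: 44.9
```

>>> servo_tool(series=[[[0, 0, 0, 0], [0, 0, 0, 0], [0, 0, 0, 0], [0, 0, 0, 0], [0, 0, 0, 0], [0, 0, -15, 0], [0, 0, -30, 0], [0, 0, -35, 0], [0, 0, -35, 0], [0, 0, -25, 0]]], claw=-0.1)

```text
t: 44.83
eef_pos: [0.5946, 0.0019, 0.227]
ee_rot: [-3.139, -0.0, -1.486]
force: [0.6, 0.8, 0.4]
width: 0.0477
gripper_force: 0.0
```

>>> servo_tool(series=[[[37.1, 14.1, 0, 0], [37.1, 14.1, 0, 0], [37.1, 14.1, 0, 0], [37.1, 14.1, 0, 0], [37.1, 14.1, 0, 0], [37.1, 14.1, 0, 0], [37.1, 14.1, 0, 0], [37.1, 14.1, 0, 0], [37.1, 14.1, 0, 0], [37.1, 14.1, 0, 0]]], claw=-0.3)

```text
t: 45.67
eef_pos: [0.4839, -0.3814, 0.2238]
ee_rot: [-3.141, -0.0, -1.486]
force: [0.9, -0.5, -0.0]
width: 0.0567
gripper_force: 0.0
```

>>> servo_tool(series=[[[37.1, 14.1, 0, 0.1161], [0, 0, 0, 0.1161], [0, 0, 0, 0.1161], [0, 0, 0, 0.1161], [0, 0, 0, 0.1161], [0, 0, 0, 0.1161], [0, 0, 0, 0.1161], [0, 0, 0, 0.1161], [0, 0, 0, 0.1161], [0, 0, 0, 0.1161]]])

```text
t: 46.5
eef_pos: [0.4737, -0.4178, 0.2236]
ee_rot: [3.142, -0.0, -2.653]
force: [-0.3, 0.3, 0.6]
width: 0.0568
gripper_force: 0.0
```

>>> servo_tool(series=[[[0, 0, 0, 0.1161], [0, 0, 0, 0.1161], [0, 0, 0, 0.1161], [0, 0, 0, 0], [0, 0, 0, 0], [0, 0, 0, 0], [0, 0, 0, 0], [0, 0, 0, 0], [0, 0, 0, 0], [0, 0, 0, 0]]])

```text
t: 47.33
eef_pos: [0.4738, -0.4178, 0.2236]
ee_rot: [-3.142, -0.0, -2.995]
force: [-0.0, -0.0, -0.5]
width: 0.0569
gripper_force: 0.0
```

```bash
python3 - <<'E'
from h import *
np.set_printoptions(precision=4,suppress=True)
s=telemetry.get_state();print(s['eef_pos'],s['ee_rot'])
im=save('wrist','w12.png',(100,80,400,250),2.6)
c=eyes.calibration('wrist')
print([(round(d['conf'],2),np.round(d['position'],3)) for d in recognise('wrist','module1')[:3]])
def M(P,a): 
    u=np.array([np.cos(a),np.sin(a),0]);v=np.array([-u[1],u[0],0]);P=np.array(P)
    return [P+[0,0,.052]+.04*i*u+.015*j*v for i,j in((1,1),(1,-1),(-1,-1),(-1,1))]
print((proj('wrist',M([.475,-.418,0],.147))-[100,80])*2.6)
E
```

```text
[ 0.4738 -0.4178  0.2236] [-3.1416 -0.     -2.9947]
[(0.56, array([ 0.448, -0.431,  0.007]))]
[[434.8655 339.9899]
 [368.7973 340.01  ]
 [366.5472 162.1869]
 [436.8533 162.1843]]
```

View pics/w12.png

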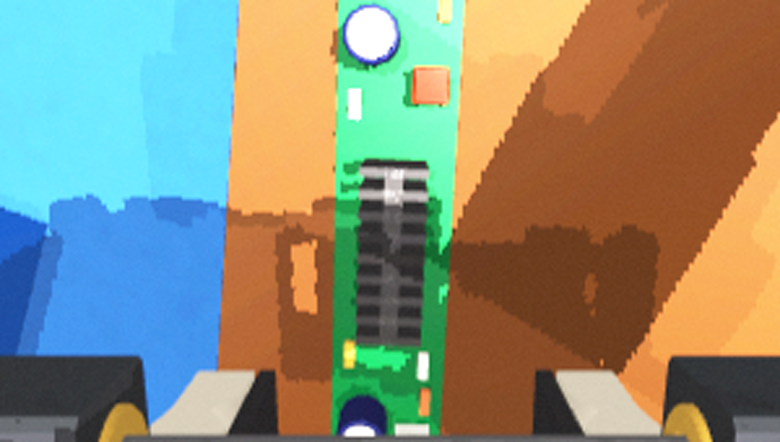

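Heatsink in the crop is at (392,252) against a predicted (402,251). I shift -4.8 mm, turn slightly and descend.

>>> servo_tool(series=[[[-1.1, -4.8, 0, 0.025], [0, 0, 35, 0], [0, 0, 35, 0], [0, 0, 35, 0], [0, 0, 35, 0], [0, 0, 28, 0], [0, 0, 20, 0], [0, 0, 10, 0], [0, 0, 5, 0], [0, 0, 0, 0]]])

```text
t: 48.27
eef_pos: [0.4755, -0.4225, 0.02]
ee_rot: [3.141, -0.001, -3.021]
force: [0.2, 0.2, 0.6]
width: 0.0568
gripper_force: 0.0
```

>>> servo_tool(series=[[[0, 0, 0, 0], [0, 0, 0, 0], [0, 0, 0, 0], [0, 0, 0, 0], [0, 0, 0, 0], [0, 0, 0, 0], [0, 0, 0, 0], [0, 0, -15, 0], [0, 0, -30, 0], [0, 0, -35, 0]]], claw=1)

```text
t: 49.1
eef_pos: [0.4735, -0.421, 0.0985]
ee_rot: [3.138, -0.005, -3.021]
force: [0.7, -0.3, -2.9]
width: 0.0298
gripper_force: 44.9
```

>>> servo_tool(series=[[[0, 0, -30, -0.1181], [0, 0, -30, -0.1181], [0, 0, -30, -0.1181], [0, 0, -30, -0.1181], [0, 0, 0, -0.1181], [0, 0, 0, -0.1181], [0, 0, 0, -0.1181], [0, 0, 0, -0.1181], [0, 0, 0, -0.1181], [0, 0, 0, -0.1181]]])

```text
t: 49.93
eef_pos: [0.475, -0.4218, 0.2197]
ee_rot: [3.14, 0.001, -1.834]
force: [0.0, 0.4, -2.6]
width: 0.0297
gripper_force: 44.9
```

>>> servo_tool(series=[[[0, 0, 0, -0.1181], [0, 0, 0, -0.1181], [0, 0, 0, -0.1181], [0, 0, 0, 0], [-37.5, -7.8, 0, 0], [-37.5, -7.8, 0, 0], [-37.5, -7.8, 0, 0], [-37.5, -7.8, 0, 0], [-37.5, -7.8, 0, 0], [-37.5, -7.8, 0, 0]]])

```text
t: 50.77
eef_pos: [0.5023, -0.1923, 0.2202]
ee_rot: [3.141, 0.0, -1.49]
force: [1.5, 0.0, -3.8]
width: 0.0298
gripper_force: 44.9
```

>>> servo_tool(series=[[[-37.5, -7.8, 0, 0], [-37.5, -7.8, 0, 0], [-37.5, -7.8, 0, 0], [-37.5, -7.8, 0, 0], [-37.5, -7.8, 0, 0], [0, 0, 0, 0], [0, 0, 20, 0], [0, 0, 0, 0], [0, 0, 0, 0], [0, 0, 0, 0]]])

```text
t: 51.6
eef_pos: [0.5257, -0.0045, 0.2009]
ee_rot: [3.141, -0.0, -1.487]
force: [0.7, 0.3, -2.9]
width: 0.0298
gripper_force: 44.9
```

```bash
python3 - <<'E'
from h import *
s=telemetry.get_state();print(s['eef_pos'],s['ee_rot'],s['width'])
save('scene','s13.png',(190,140,330,260),4)
E
```

```text
[ 0.5257197  -0.00448098  0.20088578] [ 3.14118602e+00 -3.20251753e-04 -1.48722606e+00] 0.02984092590995343
```

View pics/s13.png

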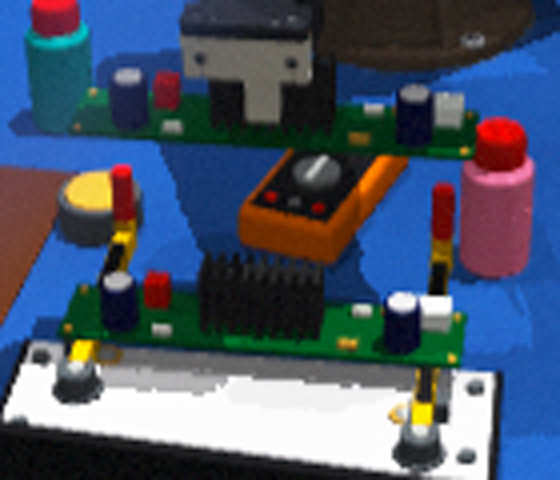

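The first module lies flat on both arms and the second hangs square above its place. I lower it.

>>> servo_tool(series=[[[0, 0, 30, 0], [0, 0, 30, 0], [0, 0, 25, 0], [0, 0, 15, 0], [0, 0, 8, 0], [0, 0, 5, 0], [0, 0, 3, 0], [0, 0, 1, 0], [0, 0, 0, 0], [0, 0, 0, 0]]])

```text
t: 52.48
eef_pos: [0.5264, -0.0039, 0.0845]
ee_rot: [-3.14, 0.0, -1.485]
force: [-0.8, 0.6, -2.5]
width: 0.0299
gripper_force: 44.9
```

>>> servo_tool(series=[[[0, 0, 0, 0], [0, 0, 0, 0], [0, 0, 0, 0], [0, 0, 0, 0], [0, 0, 0, 0], [0, 0, -15, 0], [0, 0, -30, 0], [0, 0, -35, 0], [0, 0, -35, 0], [0, 0, -35, 0]]], claw=-0.05)

```text
t: 53.32
eef_pos: [0.5254, -0.0042, 0.2353]
ee_rot: [3.141, -0.0, -1.485]
force: [1.1, 0.6, -0.3]
width: 0.0462
gripper_force: 0.0
```

>>> servo_tool(series=[[[35, 0, 0, 0], [35, 0, 0, 0], [35, 0, 0, 0], [35, 0, 0, 0], [35, 0, 0, 0], [35, 0, 0, 0], [35, 0, 0, 0], [35, 0, 0, 0], [35, 0, 0, 0], [35, 0, 0, 0]]])

```text
t: 54.15
eef_pos: [0.5556, -0.3545, 0.2335]
ee_rot: [3.142, 0.0, -1.485]
force: [1.3, 0.8, -0.0]
width: 0.0458
gripper_force: 0.0
```

```bash
python3 look.py t14.png; python3 - <<'E'
from h import *
a=cv2.imread('pics/t14.png')[90:310,90:450]
save('scene','s14.png');b=cv2.imread('pics/s14.png')[140:300,180:440]
b=cv2.resize(b,(360,int(160*360/260)))
cv2.imwrite('pics/fin.png',cv2.resize(np.vstack([a,b]),None,fx=1.35,fy=1.35,interpolation=2))
E
```

```text
redcap [([0.5791, -0.0691], 37), ([0.5137, -0.0735], 36), ([0.4939, 0.3593], 162), ([0.4941, -0.1183], 23), ([0.4265, 0.3077], 77), ([0.3893, 0.1349], 144)]
bluelid [([0.4386, 0.3574], 72134), ([0.5575, -0.0013], 222)]
brasslid [([0.4242, 0.3528], 256)]
spray_can [(0.9, [0.488, 0.346, 0.092]), (0.8, [0.386, 0.127, 0.104]), (0.23, [0.638, -0.113, 0.062])]
screw_jar [(0.66, [0.561, 0.355, 0.09])]
grease_tin [(0.86, [0.43, 0.339, 0.094]), (0.69, [0.662, 0.005, 0.043]), (0.69, [0.563, 0.354, 0.088])]
solvent_bottle [(0.56, [0.485, 0.331, 0.004])]
[ 0.5554 -0.3528  0.2331] 54.4
```

View pics/fin.png

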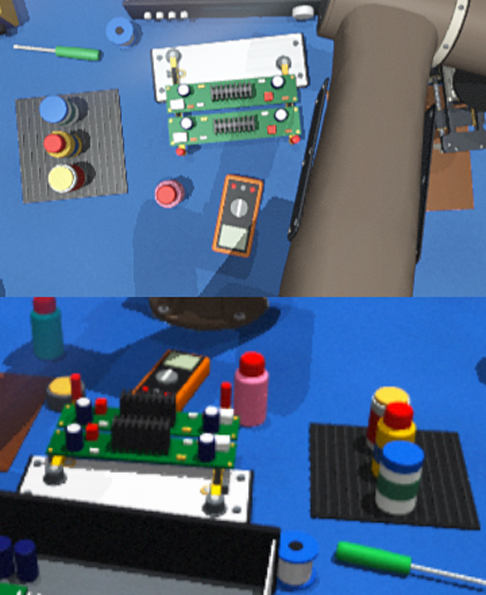

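Both modules lie flat side by side on the arms (top pixels about (233,91) and (235,126) in the picture). The three containers stand on the mat and the arm is clear, so I hand the job in.

```bash
python3 -c "
from station import ticket; print(ticket.job_done())"
```

```text
the job is handed in; nothing more can be done
None
```

The job is handed in after about 54 s of robot time, but no verdict was shown: all three containers are upright on the mat (there was no solvent bottle), both arms are out against their stops, front first, and both modules lie flat across them in the final pictures.

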